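Teach the labeller a bottle contour with the tracing stylus

TASK

Take the red-handled stylus out of its white block and trace the bottle contour for the labeller: bring its steel shaft against the wavy edge of the orange spring-backed plate at the green mark, then slide it along the whole edge to the red mark, pressing lightly and steadily and never losing the edge between the marks. Only the stylus may push the plate, never harder than 15 N. Lift off at the red mark and stand the stylus back in its block, fully home and let go, without shifting the bottles, jar or marker pens.

Things in the scene. Friction and masses are not known exactly. Their poses are not given: they have to be found in the camera images.
- stylus: tracing stylus, 0.1 kg, 106 mm long, upright in its block at the start. Origin: its lower tip, z axis up along the stylus. Slick round steel shaft 10 mm in diameter with a ball end from z = 0 to 42 mm; flange 32 mm in diameter from 42 to 46 mm; red square handle 20 x 20 mm (sides along the stylus's x and y), from z = 46 to 106 mm with a black band near the top
- stylus_block: fixed white plastic block 75 x 75 mm, 48 mm high, with one upright 20 mm through hole in the middle of its top (edge broken by 2 mm). Origin: centre of its underside. Home, the shaft is in the hole, the flange rests on the block's top and the stylus tip is 6 mm above the table. It stands to the left or the right of the contour unit, a grey tray of gold caps on the other side
- rig: fixed contour unit: white base plate 155 x 240 mm, 12 mm thick, grey wall 50 mm high at its back. Origin: on the table under its middle; x points from the wavy edge to the wall, y along the edge. An orange plate 170 mm long (y -85 to 85 mm) floats above the base on springs; its wavy upright edge (z 26 to 50 mm) faces -x. 'Between the marks' is y -50 to 50 mm
- edge_line (a point): point of the contour unit at the plate's middle on the drawn edge line (rig x = -10 mm, y = 0, z = 50 mm), axes as the rig's. Drawn edge x = minus the bulge; y: bulge in mm: 53..85: 0; 46: 1.8; 39: 6; 32: 10.2; 25: 12; 18: 10.2; 11: 6; 4: 1.8; -1: 0; -6: -1.7; -12: -5.2; -19: -9.3; -26: -11; -33: -9.3; -40: -5.2; -46: -1.7; -53..-85: 0; at most 34 degrees steep, slick
- clamp_centre (a point): rig's origin again, at the plate's height (z = 38 mm). The orange plate was clamped by hand: its true edge may lie up to 8 mm nearer or farther in rig x than drawn and be turned up to 0.07 rad either way about this point; no pose tells by how much, it must be felt (or seen). It does not slip in its clamp
- green_mark (a point): start: middle of the green patch (30 x 24 mm) painted on the rig's base in front of the edge, at rig x = -55, y = 67, z = 13 mm; the mark spans y 55 to 79 mm. Put the shaft onto the edge only here and take it off only at the red mark; elsewhere keep its tip above the plate's top or over 30 mm in front of the drawn edge line
- red_mark (a point): end: middle of the red patch (30 x 24 mm) painted on the rig's base in front of the edge, at rig x = -55, y = -67, z = 13 mm; the mark spans y -79 to -55 mm
- carriage (a joint): how far (m) the orange plate is pushed in along the rig's +x against its springs: 0 at rest, 14 mm at the stop. It starts to give at 1 N, then 1 mm for each 3 N. The shaft counts as on the edge while the plate is pushed in by more than 0.4 mm (about 2 N)
- bottle_a: bystander: square dark red glass bottle 54 x 54 mm, 200 mm high, origin under its foot
- bottle_b: bystander: square amber glass bottle 54 x 54 mm, 200 mm high, origin under its foot
- bottle_c: bystander: square amber glass bottle 54 x 54 mm, 200 mm high, origin under its foot
- jar: bystander: amber jar with white lid, 64 mm in diameter, 80 mm high, origin under its foot
- marker_green: bystander: green marker pen lying on the table, 120 mm long along its x, 22 mm thick, origin under its middle
- marker_black: bystander: black marker pen lying on the table, 120 mm long along its x, 22 mm thick, origin under its middle
Not all that is in view belongs to the job. What is shaped like the stylus but blue or yellow is not meant.

How it is judged:
By the outcome, as a careful person would: the job done as asked, in the order asked, and still so for the second after the job is handed in, with the robot touching nothing.
It also fails if it takes over 67 s, if anything falls off the work surface, if the arm or the gripper's body presses on something with over 40 N, if the wrist force passes 120 N, or if a joint passes its speed limit or range.

ROBOT

A 7-joint arm with a two-finger parallel gripper is mounted at the origin on the work surface. World frame = base frame: x ahead of the robot, y to its left, z up, the work surface at z = 0. Lengths are in mm, angles in rad, forces in N, time in s.
With the tool pointing down it reaches from about 400 to 925 mm from the base axis. Payload 4.1 kg.
Tool frame: the origin (TCP) lies midway between the tips of the shut fingers; the grasp point (between the pads) lies 19 mm behind it; z points along the fingers, y is the direction in which the jaws open and shut (so a half turn about z gives the same grasp; the last joint's range is limited). The gripper opens to 85 mm and grips with 20 to 120 N. Pads are 22 mm wide; open, the fingers measure 114 mm over their backs; the gripper's body (76 mm by 85 mm) begins 54 mm behind the grasp point. The pads swing forward as they close: fully open they stand 13 mm farther back than shut.
Start: joints at [1.214, 0.398, 0.045, 1.537, -0.019, 1.207, -0.051], TCP at [165.756, -628.545, 231.347] pointing down, gripper open.
Joint ranges: [-2.82, 2.82], [-0.49, 2.23], [-1.37, 1.46], [0, 2.46], [-1.36, 4.5], [0.23, 2], [-2.94, 2.94]. Speed limits (rad/s): [2.57, 2.57, 3.14, 3.14, 3.14, 3.14, 3.14].

INTERFACE

Orientations are given as a 3x3 rotation matrix whose columns are the frame's x, y, z axes.
In Python, from cell import ctrl gives the robot as it stands.
- The arm moves only by the tool send_rows, never from a script. Its arguments are lists of equal length, an entry for each row: "delta_pos": the shift along the tool's x, y, z in m, a list of three; "spin": the turn about the tool's z in degrees; "grip": the finger opening in m, from 0 to 0.0854. In form: {"delta_pos": [[x, y, z], ...], "spin": [spin, ...], "grip": [grip, ...]}. A call has 1 to 20 rows; each row is the pose to reach, as a shift and turn from the pose commanded when the call began, along the tool's axes at that moment; what a row does not reach only later rows make up. A row lasts 1/8 s, in which the tool goes at most 62.5 mm and 10.7 degrees, less where a joint would pass 70% of its speed; a pose out of reach is approached as far as the arm can. A call with a gripper value outside its range is refused whole. The fingers move at their own pace and stop on an object; "newtons" is the grip in N (left out, the last holds). Time passes only in rows, so rows that repeat a pose let the fingers close. It gives the time, the measured TCP pose, the force and the opening at its end, in the units of the state.
- ctrl.get_obs(): the state, without advancing time (a new reading comes with each control period).
- ctrl.camera(name): name is "scene" or "top"; returns a dict with "frame" (480x640x3 uint8, red, green, blue), "vertical_fov" (degrees; the focal length in pixels is half the picture's height over the tangent of half this angle, whatever the lens; pixels are square), "cx", "cy" (the principal point, pixels), "world_from_camera" (4x4, takes a point from camera to world coordinates). Camera axes: x right, y down, z forward; pixel columns grow to the right and rows downward; lengths in mm; the calibration is good to about 2 mm. A picture is of the moment at which its call begins. There is no depth.
- ctrl.hand_in(): hands the job in, once; it reports no verdict.
The state is a dict: "time": time; "qpos": joint angles; "joint_velocities": joint speeds; "joint_efforts": joint torques, N m; "tcp_pos": TCP position; "eef_rot": TCP orientation; "wrist_force": force on the tool from outside, world axes, zero at the start; "moment": the same for the moment, N m; "gripper_width": opening from 0.0 (shut) to 1.0 (fully open).
Only numpy, scipy, OpenCV 4.12 (cv2) and the standard library are available. Lean on these libraries where they do the work, as an engineer would, in place of code of your own. Each camera call takes 0.05 s, during which the arm holds its last target. There are 200 camera calls.

## Working session

There is one attempt and no reset: what is moved stays moved. The work goes in short steps, Python scripts to look and compute and a tool call to move; the robot and the scene stay as the last step left them, time stands still between calls to the robot, and variables do not carry over. Pictures are saved under pics/ and viewed, about 8 in all and at most 12, crops included, and the job is handed in when it is done.

Besides the shell and the picture viewer there is one more tool, called after "Request:" as name([rows], argument=value, ...), one row to a line, values as JSON. send_rows: Moves the arm, as the interface text tells. Its arguments: {"type":"object","properties":{"delta_pos":{"type":"array","items":{"type":"array","items":{"type":"number"}}},"spin":{"type":"array","items":{"type":"number"}},"grip":{"type":"array","items":{"type":"number"}},"newtons":{"type":"number"}},"required":["delta_pos","spin","grip"]}

```bash
mkdir -p pics; ls
python3 - <<'E'
from cell import ctrl
import cv2,numpy as np
o=ctrl.get_obs()
print({k:np.round(v,3).tolist() for k,v in o.items()})
for n in("scene","top"):
    c=ctrl.camera(n);print(n,c["vertical_fov"],c["cx"],c["cy"],np.round(c["world_from_camera"],4).tolist())
    cv2.imwrite(f"pics/{n}0.png",c["frame"][...,::-1])
E
```

```text
pics
{'time': 0.0, 'qpos': [1.214, 0.399, 0.045, 1.538, -0.019, 1.207, -0.051], 'joint_velocities': [-0.001, 0.002, 0.001, 0.001, 0.0, 0.002, -0.0], 'joint_efforts': [-0.001, -47.512, 1.364, -25.422, 0.011, 0.01, -0.0], 'tcp_pos': [165.578, -627.883, 230.232], 'eef_rot': [[0.967, 0.255, -0.001], [0.255, -0.967, 0.002], [-0.0, -0.002, -1.0]], 'wrist_force': [-0.257, 0.449, -0.317], 'moment': [0.023, -0.004, -0.015], 'gripper_width': 0.999}
scene 57.563265986110714 317.06042995996705 236.2601030544561 [[0.4335, 0.731, -0.527, 1105.1369], [0.9011, -0.3541, 0.2501, -251.338], [-0.0038, -0.5833, -0.8123, 813.0827], [0.0, 0.0, 0.0, 1.0]]
top 48.3563929790819 325.76276567083625 232.36637026561624 [[0.0063, -0.998, 0.0626, 504.2486], [-1.0, -0.0064, -0.002, 1.0752], [0.0024, -0.0626, -0.998, 1476.2303], [0.0, 0.0, 0.0, 1.0]]
```

View pics/scene0.png

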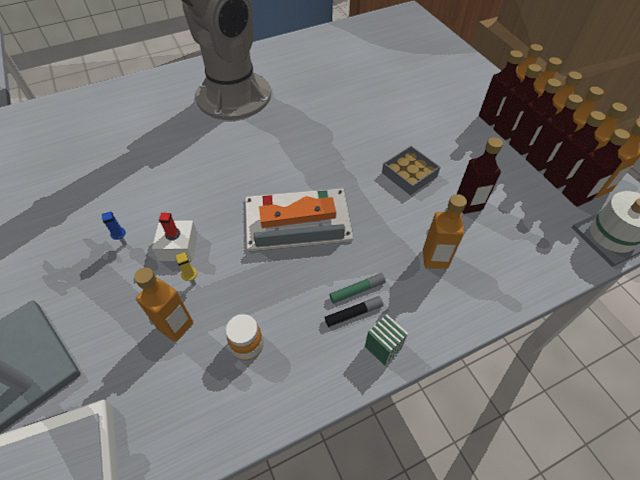

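View pics/top0.png

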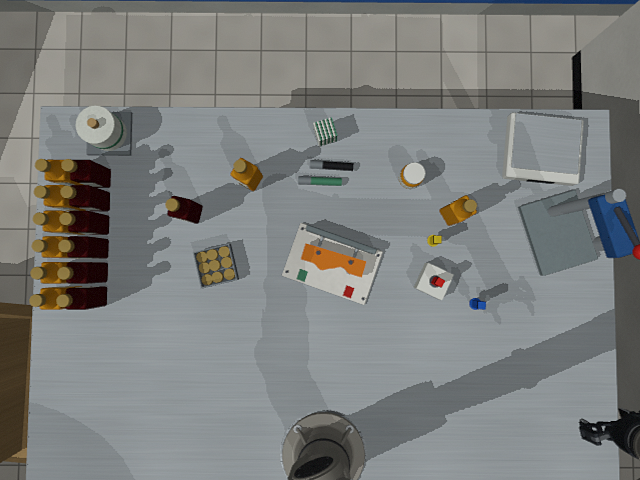

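Candidates for the stylus in the top view are red at (437,282) in the white block, blue at (478,304) and yellow at (435,240). I choose the red one and check it in a close crop.

```bash
cat > h.py <<'E'
from cell import ctrl
import cv2,numpy as np
def cam(n):
    c=ctrl.camera(n);c["f"]=240/np.tan(np.radians(c["vertical_fov"]/2));return c
def ray(c,u,v,z):
    M=c["world_from_camera"];d=M[:3,:3]@np.array([(u-c["cx"])/c["f"],(v-c["cy"])/c["f"],1]);o=M[:3,3]
    return o+d*(z-o[2])/d[2]
def proj(c,P):
    M=c["world_from_camera"];q=(np.atleast_2d(P)-M[:3,3])@M[:3,:3]
    return np.c_[q[:,0]/q[:,2]*c["f"]+c["cx"],q[:,1]/q[:,2]*c["f"]+c["cy"]]
def blobs(c,lo,hi,box,mn=15):
    h=cv2.cvtColor(c["frame"],cv2.COLOR_RGB2HSV);m=cv2.inRange(h,lo,hi)
    k=np.zeros_like(m);x0,y0,x1,y1=box;k[y0:y1,x0:x1]=m[y0:y1,x0:x1]
    n,l,s,ce=cv2.connectedComponentsWithStats(k);return [(s[i,4],s[i,:4].tolist(),ce[i].round(2)) for i in range(1,n) if s[i,4]>=mn]
E
python3 - <<'E'
from h import *
for n,b in(("top",(270,215,470,315)),("scene",(140,180,370,260))):
    c=cam(n)
    for nm,lo,hi,z in(("green",(40,80,30),(90,255,255),12),("red",(172,120,60),(180,255,255),12),("red2",(0,150,60),(5,255,255),12),("orange",(7,150,90),(16,255,255),50)):
        for a in blobs(c,lo,hi,b): print(n,nm,a,ray(c,*a[2],z).round(1),ray(c,*a[2],106).round(1))
    x0,y0,x1,y1=b
    cv2.imwrite(f"pics/{n}1.png",cv2.resize(c["frame"][y0:y1,x0:x1,::-1],None,fx=4 if n=="top" else 3.4,fy=4 if n=="top" else 3.4,interpolation=cv2.INTER_CUBIC))
E
```

```text
top green (np.int32(79), [297, 269, 10, 12], array([301.9 , 274.67])) [479.9  62.5  12. ] [481.5  58.6 106. ]
top red2 (np.int32(88), [432, 277, 13, 10], array([437.59, 281.32])) [ 464.1 -308.1   12. ] [ 466.7 -288.2  106. ]
top red2 (np.int32(78), [344, 286, 10, 12], array([348.31, 291.21])) [435.7 -64.4  12. ] [440.1 -60.2 106. ]
top orange (np.int32(999), [302, 244, 64, 33], array([332.49, 259.87])) [520.4 -20.2  50. ] [519.7 -19.4 106. ]
scene green (np.int32(53), [318, 191, 9, 7], array([322.13, 193.55])) [475.8  61.7  12. ] [549.6  25.  106. ]
scene red2 (np.int32(78), [263, 196, 9, 9], array([266.86, 199.87])) [435.9 -66.6  12. ] [514.4 -88.2 106. ]
scene red2 (np.int32(75), [159, 213, 12, 8], array([164.49, 216.45])) [ 378.6 -300.9   12. ] [ 463.9 -295.1  106. ]
scene red2 (np.int32(167), [161, 218, 16, 19], array([169.61, 228.14])) [ 417.5 -298.8   12. ] [ 498.2 -293.3  106. ]
scene orange (np.int32(1538), [259, 197, 77, 31], array([297.61, 211.79])) [530.3 -26.3  50. ] [572.4 -42.9 106. ]
```

View pics/top1.png

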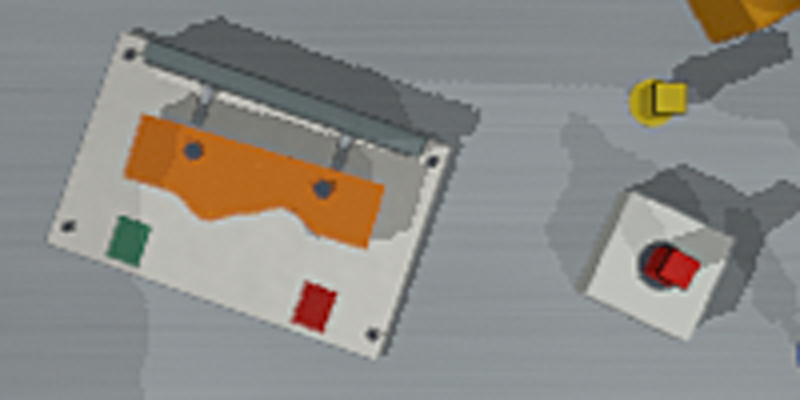

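View pics/scene1.png

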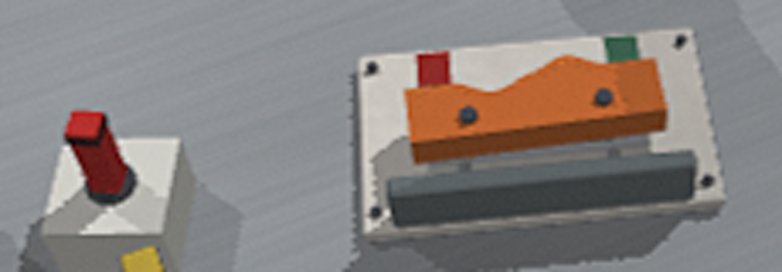

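The top crop shows the red stylus in the white block, with its handle top at about (440,282), handle sides roughly parallel to the block's, and yellow and blue separate. The rig is clear, with its base corners visible. Next I fit the poses and the edge.

```bash
cat >> h.py <<'E'
from scipy.interpolate import PchipInterpolator,CubicSpline
YB=np.array([[53,0],[46,1.8],[39,6],[32,10.2],[25,12],[18,10.2],[11,6],[4,1.8],[-1,0],[-6,-1.7],[-12,-5.2],[-19,-9.3],[-26,-11],[-33,-9.3],[-40,-5.2],[-46,-1.7],[-53,0]])[::-1]
_p=PchipInterpolator(np.r_[-120,-85,-65,YB[:,0],65,85,120],np.r_[0,0,0,YB[:,1],0,0,0])
def edge(dx=0,ph=0,n=681):
    y=np.linspace(-85,85,n);x=-10-_p(y);c,s=np.cos(ph),np.sin(ph)
    return np.c_[dx+c*x-s*y,s*x+c*y]
def R2(a): return np.array([[np.cos(a),-np.sin(a)],[np.sin(a),np.cos(a)]])
E
python3 - <<'E'
from h import *
from scipy.optimize import least_squares
c=cam("top"); S=cam("scene")
w=lambda p,z:np.c_[p,np.full(len(p),z)]
co=np.array([[125,32],[50,243],[382,358],[455,148]])/4+[270,215]
mc=np.array([[77.5,120],[-77.5,120],[-77.5,-120],[77.5,-120]]);mk=np.array([[-55,67],[-55,-67]])
def res(p,full=True):
    T=lambda q,z:w(q@R2(p[2]).T+p[:2],z)
    r=[proj(c,T(mc,12))-co,proj(c,T(mk,12))-[[301.9,274.67],[348.31,291.21]]]
    if full:r.append(proj(S,T(mk,12))-[[322.13,193.55],[266.86,199.87]])
    return np.concatenate(r).ravel()
for full in(False,True):
    s=least_squares(res,[509,-19,-.335],args=(full,));print("rig",s.x.round(3),"res",s.fun.round(1))
    if not full:rig=s.x
h=c["frame"].astype(float);sat=(h[...,0]-h[...,2]).astype(np.float32)  # orange: R-B large
pts=[]
for y in np.arange(-82,83,2.):
    xs=np.arange(-45,15,.25);P=w(np.c_[xs,np.full(len(xs),y)]@R2(rig[2]).T+rig[:2],50);uv=proj(c,P).astype(np.float32)
    v=cv2.remap(sat,uv[:,:1],uv[:,1:],cv2.INTER_LINEAR).ravel();hi=np.percentile(v,90);lo=np.percentile(v,10)
    i=np.argmax(v>(hi+lo)/2);pts.append([xs[i],y])
pts=np.array(pts)
from scipy.interpolate import interp1d
def er(q):
    e=edge(*q);return np.interp(pts[:,1],e[:,1],e[:,0])-pts[:,0]
s=least_squares(er,[0,0],loss="soft_l1");print("edge dx,phi",s.x.round(3),"std",er(s.x).std().round(2),er(s.x)[::6].round(1))
bt=np.array([[629,190],[735,240],[688,340],[583,293]])/4+[270,215]
B=np.array([ray(c,*p,48) for p in bt]);print("block",B.mean(0).round(1),"sides",np.linalg.norm(np.roll(B,-1,0)-B,axis=1).round(1),"ang",np.degrees(np.arctan2(B[1,1]-B[0,1],B[1,0]-B[0,0])).round(1),np.degrees(np.arctan2(B[2,1]-B[3,1],B[2,0]-B[3,0])).round(1))
print("sty top(z112)",ray(c,440,282,112).round(1))
# scene crop: handle top quad
print("sty top scene",ray(S,140+86/3.4,180+122/3.4,112).round(1))
f=c["frame"][268:298,420:455,::-1];g=S["frame"][205:250,145:200,::-1]
im=np.hstack([cv2.resize(x,(380,400),interpolation=cv2.INTER_CUBIC) for x in(f,g)]);cv2.imwrite("pics/sty.png",im)
E
```

```text
rig [ 5.10155e+02 -2.15340e+01 -3.33000e-01] res [-0.3 -0.5 -0.7  0.2 -0.6  0.9 -0.3 -0.3  1.  -0.1  0.9 -0.2]
rig [ 5.09711e+02 -2.12660e+01 -3.32000e-01] res [-0.5 -0.2 -0.7  0.4 -0.7  1.  -0.4 -0.3  0.9  0.1  0.9 -0.1  0.   1.3
 -0.1  0. ]
edge dx,phi [-2.505  0.039] std 11.55 [-0.6 35.2 34.7 -0.2  1.  -1.1 -2.3 -1.  -2.  -0.3  1.   0.7  0.1  0.6]
block [ 464.8 -292.7   48. ] sides [77.7 73.7 76.1 75.3] ang -115.0 -113.8
sty top(z112) [ 465.2 -293.1  112. ]
sty top scene [ 468.6 -292.9  112. ]
```

View pics/sty.png

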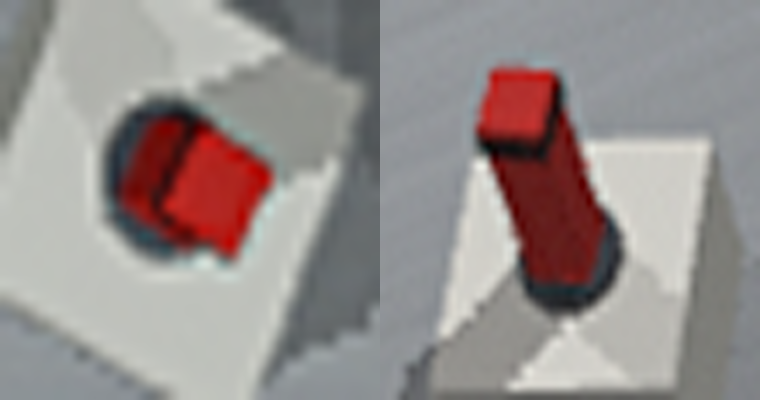

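Handle faces in the top crop are turned about 31° in the image, so the handle axes lie at about 59° and -31° in world. Both cameras put the handle at about (465.5,-293). The tool must turn by -44° so the jaws work roughly along the pushing direction. I move above it now.

Request:
send_rows([
  [0.011,-0.007,0],
  [0.038,-0.025,0],
  [0.075,-0.05,0],
  [0.113,-0.074,0],
  [0.15,-0.099,0.01],
  [0.188,-0.124,0.02],
  [0.226,-0.149,0.03],
  [0.263,-0.174,0.04],
  [0.3,-0.198,0.05],
  [0.338,-0.223,0.06],
  [0.364,-0.241,0.07],
  [0.3755,-0.248,0.075],
  [0.3755,-0.248,0.075],
  [0.3755,-0.248,0.075],
], spin=[-1,-5,-9,-13,-18,-22,-27,-31,-35,-40,-43,-44,-44,-44], grip=[0.085,0.085,0.085,0.085,0.085,0.085,0.085,0.085,0.085,0.085,0.085,0.085,0.085,0.085], newtons=100)

```text
time: 2.05
tcp_pos: [464.6, -294.7, 156.6]
eef_rot: [[0.521, 0.854, -0.0], [0.854, -0.521, -0.001], [-0.001, 0.0, -1.0]]
wrist_force: [0.1, -1.2, 0.6]
gripper_width: 0.996
```

Request:
send_rows([
  [0.002,0,0.01],
  [0.002,0,0.03],
  [0.002,0,0.05],
  [0.002,0,0.07],
  [0.002,0,0.085],
  [0.002,0,0.09],
  [0.002,0,0.09],
], spin=[0,0,0,0,0,0,0], grip=[0.085,0.085,0.085,0.085,0.085,0.085,0.085])

```text
time: 2.92
tcp_pos: [466.6, -291.4, 66.3]
eef_rot: [[0.519, 0.855, -0.0], [0.855, -0.519, -0.0], [-0.0, -0.0, -1.0]]
wrist_force: [0.1, 0.3, -0.5]
gripper_width: 0.995
```

Run:
```python
from h import *
c=cam("scene");cv2.imwrite("pics/pre.png",cv2.resize(c["frame"][130:270,90:260,::-1],None,fx=4,fy=4,interpolation=cv2.INTER_CUBIC))
```

```text
(no output)
```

View pics/pre.png

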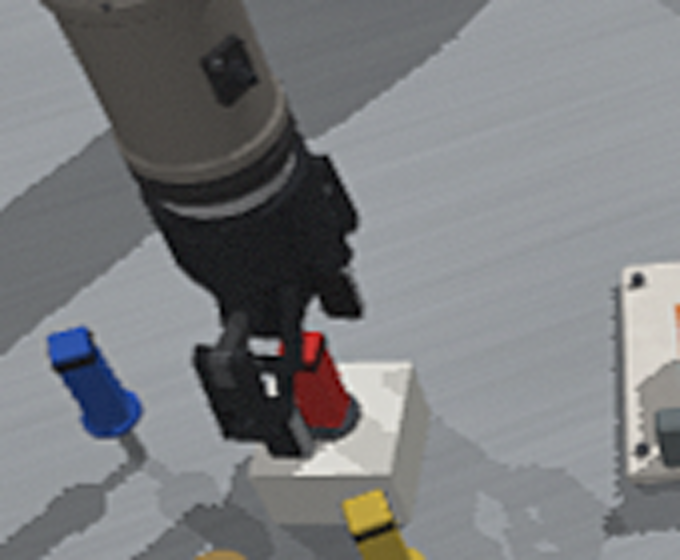

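Run:
```python
from h import *
c=cam("scene");t=np.array([466.6,-291.4])
for k,z in((55,80),(42.5,80),(0,112),(0,52),(-42.5,80),(-55,80)):
    p=np.r_[t+k*np.array([.855,-.519]),z];print(k,z,((proj(c,p)[0]-[90,130])*4).round())
for p in([466.6+22,-291.4-0,112],):pass
```

```text
55 80 [289. 463.]
42.5 80 [296. 443.]
0 112 [303. 340.]
0 52 [335. 409.]
-42.5 80 [343. 315.]
-55 80 [350. 298.]
```

The picture matches the predicted projections: handle top near (303,340), near pad near (296,443). The fingers straddle the red handle, so I close and lift.

Request:
send_rows([
  [0,0,0],
  [0,0,0],
  [0,0,0],
  [0,0,0],
  [0,0,0],
  [0,0,0],
  [0,0,0],
  [0,0,0],
], spin=[0,0,0,0,0,0,0,0], grip=[0.05,0.03,0.015,0.01,0.01,0.01,0.01,0.01], newtons=100)

```text
time: 4.03
tcp_pos: [466.8, -291.5, 66.6]
eef_rot: [[0.518, 0.855, 0.0], [0.855, -0.518, -0.0], [-0.0, 0.001, -1.0]]
wrist_force: [0.7, 0.3, 4.1]
gripper_width: 0.217
```

Request:
send_rows([
  [0,0,-0.005],
  [0,0,-0.02],
  [0,0,-0.05],
  [0,0,-0.08],
  [0,0,-0.11],
  [0,0,-0.12],
  [0,0,-0.12],
], spin=[0,0,0,0,0,0,0], grip=[0.01,0.01,0.01,0.01,0.01,0.01,0.01])

```text
time: 4.9
tcp_pos: [466.7, -291.3, 186.7]
eef_rot: [[0.518, 0.855, 0.001], [0.855, -0.518, -0.001], [-0.0, 0.001, -1.0]]
wrist_force: [-0.8, 0.6, -1.6]
gripper_width: 0.218
```

Run:
```python
from h import *
o=ctrl.get_obs();t=o["tcp_pos"];print(t,o["gripper_width"])
c=cam("scene");
for dz in(-60,-18,-14,46):print(dz,proj(c,t+[0,0,dz]).round(1), ((proj(c,t+[0,0,dz])-[90,80])*4).round())
cv2.imwrite("pics/lift.png",cv2.resize(c["frame"][80:230,90:260,::-1],None,fx=4,fy=4,interpolation=cv2.INTER_CUBIC))
```

```text
[ 466.7386248  -291.34286252  186.73775645] 0.21806330938155025
-60 [[163.7 210.5]] [[295. 522.]]
-18 [[157.5 196.8]] [[270. 467.]]
-14 [[156.9 195.5]] [[267. 462.]]
46 [[147.  173.8]] [[228. 375.]]
```

View pics/lift.png

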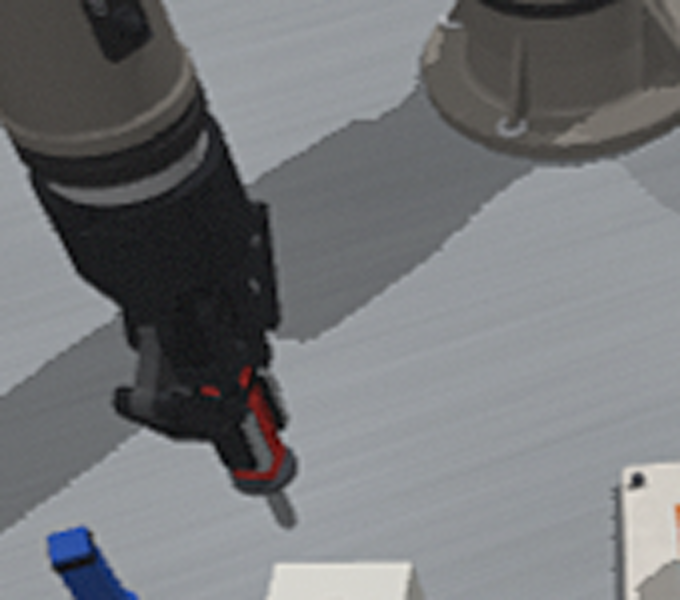

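The stylus is held straight. Its tip shows at (288,525) in the crop against a predicted (295,522), so the grasp is good. I travel to the green mark, turning so that tool x is rig y and tool y is rig x.

Request:
send_rows([
  [0.009,-0.005,0],
  [0.031,-0.017,0],
  [0.062,-0.033,0],
  [0.093,-0.05,0],
  [0.124,-0.067,0],
  [0.155,-0.083,0],
  [0.186,-0.1,0],
  [0.216,-0.116,0],
  [0.247,-0.133,0],
  [0.278,-0.149,0],
  [0.299,-0.161,0],
  [0.308,-0.166,0],
  [0.308,-0.166,0],
  [0.308,-0.166,0],
], spin=[0,-1,-2,-4,-5,-6,-7,-8,-10,-11,-12,-12.1,-12.1,-12.1], grip=[0.01,0.01,0.01,0.01,0.01,0.01,0.01,0.01,0.01,0.01,0.01,0.01,0.01,0.01])

```text
time: 6.7
tcp_pos: [484.1, 57.1, 186.0]
eef_rot: [[0.329, 0.944, -0.001], [0.944, -0.329, -0.001], [-0.001, -0.0, -1.0]]
wrist_force: [-0.9, 0.6, -0.0]
gripper_width: 0.219
```

```bash
cat >> h.py <<'E'
RIG=np.array([510.,-21.4,-.333])
def rp(p): return R2(RIG[2]).T@(np.asarray(p)[:2]-RIG[:2])
def st():
    o=ctrl.get_obs();f=o["wrist_force"];r=rp(o["tcp_pos"]);R=o["eef_rot"]
    print("t",round(o["time"],2),"rig xy",r.round(2),"z",round(o["tcp_pos"][2],1),"yaw off deg",np.degrees(np.arctan2(R[1,1],R[0,1])-RIG[2]).round(2),"F rig",(R2(RIG[2]).T@f[:2]).round(2),"Fz",round(f[2],2))
E
python3 -c "
from h import *
st()"
```

```text
t 6.7 rig xy [-50.15  65.69] z 186.0 yaw off deg -0.13 F rig [-1.02  0.26] Fz -0.02
```

Request:
send_rows([
  [0,0,0.01],
  [0,0,0.035],
  [0,0,0.06],
  [0,0,0.085],
  [0,0,0.1],
  [0,0,0.105],
  [0,0,0.105],
], spin=[0,0,0,0,0,0,0], grip=[0.01,0.01,0.01,0.01,0.01,0.01,0.01])

```text
time: 7.58
tcp_pos: [484.6, 58.1, 81.4]
eef_rot: [[0.328, 0.945, 0.0], [0.945, -0.328, -0.0], [0.0, 0.0, -1.0]]
wrist_force: [0.9, 1.0, -0.9]
gripper_width: 0.22
```

Run:
```python
from h import *
from scipy.optimize import least_squares
st();st()
c=cam("top");img=cv2.imread("pics/top0.png")[...,::-1]
sat=(img[...,0].astype(float)-img[...,2]).astype(np.float32)
pts=[]
for y in np.arange(-80,81,1.):
    xs=np.arange(-40,12,.25);P=np.c_[np.c_[xs,np.full(len(xs),y)]@R2(RIG[2]).T+RIG[:2],np.full(len(xs),50)];uv=proj(c,P).astype(np.float32)
    v=cv2.remap(sat,uv[:,:1],uv[:,1:],cv2.INTER_LINEAR).ravel();hi=v[xs>5].mean()
    i=np.argmax((v>.5*(hi+v[:20].min()))&(np.gradient(v)>=0)&(xs>-32));pts.append([xs[i],y])
pts=np.array(pts)
def er(q):
    e=edge(*q);return np.interp(pts[:,1],e[:,1],e[:,0])-pts[:,0]
k=np.ones(len(pts),bool);q=[-2,.039]
for _ in range(4):
    s=least_squares(lambda q:er(q)[k],q,loss="soft_l1");q=s.x;k=abs(er(q))<3
print(q.round(3),k.sum(),er(q)[k].std().round(2),er(q)[::6].round(1))
# centre path of shaft
def path(q):
    e=edge(*q);t=np.gradient(e,axis=0);n=np.c_[-t[:,1],t[:,0]];n/=np.linalg.norm(n,axis=1)[:,None];return e+5*n
p=path(q);print(np.c_[np.arange(75,-76,-10),np.interp(np.arange(75,-76,-10),p[:,1],p[:,0])].round(1).tolist())
```

```text
t 7.58 rig xy [-49.99  66.83] z 81.4 yaw off deg -0.06 F rig [0.5  1.27] Fz -0.87
t 7.58 rig xy [-49.99  66.83] z 81.4 yaw off deg -0.06 F rig [0.5  1.27] Fz -0.87
[-1.902  0.048] 161 0.96 [-0.6  0.1 -0.2 -0.2  0.   0.3  1.   1.5  1.3  0.8 -1.  -1.6 -2.  -0.4
 -0.9 -1.8 -1.7 -0.8  0.7  1.   1.   1.3  0.8 -0.2  0.  -0.3  0.2]
[[75.0, -20.5], [65.0, -20.0], [55.0, -19.6], [45.0, -21.5], [35.0, -27.4], [25.0, -30.1], [15.0, -27.5], [5.0, -20.8], [-5.0, -15.9], [-15.0, -10.3], [-25.0, -4.8], [-35.0, -7.6], [-45.0, -12.8], [-55.0, -14.3], [-65.0, -13.8], [-75.0, -13.3]]
```

```bash
cat >> h.py <<'E'
def epath(q):  # shaft-centre path (rig frame) for q=dx,phi,sy
    e=edge(*q[:2])+[0,q[2]];t=np.gradient(e,axis=0);n=np.c_[-t[:,1],t[:,0]];n/=np.linalg.norm(n,axis=1)[:,None]
    return e,e+5*n
def avg(n=8):
    F=[];P=[]
    for _ in range(n):
        ctrl.camera("top");o=ctrl.get_obs();F.append(np.r_[R2(RIG[2]).T@o["wrist_force"][:2],o["wrist_force"][2]]);P.append(np.r_[rp(o["tcp_pos"]),o["tcp_pos"][2]])
    F=np.array(F);P=np.array(P);print("t",round(o["time"],2),"F",F.mean(0).round(2),"sd",F.std(0).round(2),"P",P.mean(0).round(2),"sd",P.std(0).round(2))
E
python3 - <<'E'
from h import *
from scipy.optimize import least_squares
avg(8)
c=cam("top");img=cv2.imread("pics/top0.png")[...,::-1]
sat=(img[...,0].astype(float)-img[...,2]).astype(np.float32);pts=[]
for y in np.arange(-80,81,1.):
    xs=np.arange(-40,12,.25);P=np.c_[np.c_[xs,np.full(len(xs),y)]@R2(RIG[2]).T+RIG[:2],np.full(len(xs),50)];uv=proj(c,P).astype(np.float32)
    v=cv2.remap(sat,uv[:,:1],uv[:,1:],cv2.INTER_LINEAR).ravel();hi=v[xs>5].mean()
    i=np.argmax((v>.5*(hi+v[:20].min()))&(np.gradient(v)>=0)&(xs>-32));pts.append([xs[i],y])
pts=np.array(pts)
er=lambda q:np.interp(pts[:,1],edge(*q[:2])[:,1]+q[2],edge(*q[:2])[:,0])-pts[:,0]
s=least_squares(er,[-2,.048,2],loss="soft_l1");q=s.x
print(q.round(3),er(q).std().round(2),er(q)[::8].round(1))
ys=np.arange(75,-76,-5);p=epath(q)[1];print(np.c_[ys,np.interp(ys,p[:,1],p[:,0])].round(1).tolist())
E
```

```text
t 8.03 F [-0.13 -0.01 -0.66] sd [0.37 0.47 0.49] P [-49.8   67.01  81.85] sd [0.19 0.11 0.19]
[-1.992  0.049  2.47 ] 0.27 [-0.5  0.1  0.2  0.1  0.4 -0.1  0.4  0.5  0.2 -0.4  0.4  0.  -0.2 -0.3
 -0.4 -0.5  0.5  0.1  0.  -0.1 -0. ]
[[75.0, -20.5], [70.0, -20.3], [65.0, -20.1], [60.0, -19.8], [55.0, -19.6], [50.0, -20.6], [45.0, -23.1], [40.0, -26.1], [35.0, -28.5], [30.0, -29.9], [25.0, -30.1], [20.0, -28.7], [15.0, -26.3], [10.0, -22.7], [5.0, -19.2], [0.0, -16.9], [-5.0, -15.0], [-10.0, -12.1], [-15.0, -8.6], [-20.0, -5.8], [-25.0, -4.8], [-30.0, -6.2], [-35.0, -9.1], [-40.0, -11.9], [-45.0, -13.6], [-50.0, -14.4], [-55.0, -14.2], [-60.0, -14.0], [-65.0, -13.7], [-70.0, -13.5], [-75.0, -13.2]]
```

Request:
send_rows([
  [0,0.003,0],
  [0,0.01,0],
  [0,0.018,0],
  [0,0.024,0],
  [0,0.027,0],
  [0,0.028,0],
  [0,0.028,0],
], spin=[0,0,0,0,0,0,0], grip=[0.01,0.01,0.01,0.01,0.01,0.01,0.01])

```text
time: 8.95
tcp_pos: [510.7, 49.0, 81.2]
eef_rot: [[0.328, 0.945, -0.0], [0.945, -0.328, -0.0], [-0.0, -0.0, -1.0]]
wrist_force: [-0.5, -0.4, -1.0]
gripper_width: 0.217
```

```bash
python3 -c "
from h import *
avg(5)"
```

```text
t 9.2 F [ 0.05 -0.26 -0.65] sd [0.19 0.45 0.71] P [-22.45  66.79  81.27] sd [0.03 0.02 0.02]
```

Request:
send_rows([
  [0,0.001,0],
  [0,0.002,0],
  [0,0.003,0],
  [0,0.003,0],
], spin=[0,0,0,0], grip=[0.01,0.01,0.01,0.01])

```text
time: 9.7
tcp_pos: [513.3, 48.1, 81.1]
eef_rot: [[0.328, 0.945, -0.001], [0.945, -0.328, -0.0], [-0.0, -0.001, -1.0]]
wrist_force: [-0.6, 0.1, -0.2]
gripper_width: 0.22
```

```bash
python3 -c "
from h import *
avg(5)"
```

```text
t 9.95 F [-1.27  0.02 -0.62] sd [0.27 0.36 0.33] P [-19.56  66.7   81.15] sd [0.03 0.01 0.02]
```

Request:
send_rows([
  [0,0.001,0],
  [0,0.002,0],
  [0,0.002,0],
], spin=[0,0,0], grip=[0.01,0.01,0.01])

```text
time: 10.32
tcp_pos: [514.6, 47.6, 81.0]
eef_rot: [[0.328, 0.945, -0.002], [0.945, -0.328, -0.0], [-0.001, -0.002, -1.0]]
wrist_force: [-3.0, 2.2, 0.8]
gripper_width: 0.218
```

```bash
python3 -c "
from h import *
avg(6)"
```

```text
t 10.62 F [-4.38  0.36 -0.18] sd [0.51 0.69 0.44] P [-18.04  66.68  81.01] sd [0.08 0.01 0.02]
```

```bash
cat >> h.py <<'E'
Q=[-1.992,.049,2.47]
def tab(ys,ey):
    p=epath(Q)[1];return np.interp(np.asarray(ys)+ey,p[:,1],p[:,0])
E
python3 - <<'E'
from h import *
ys=66.7-np.arange(0,134,2.)
for e in(-2,):
    x=tab(ys,e)-tab([66.7],e);print([(int(k*2),round(float(v),1)) for k,v in enumerate(x)])
E
```

```text
[(0, 0.0), (2, 0.1), (4, 0.2), (6, 0.3), (8, 0.4), (10, 0.5), (12, 0.2), (14, -0.3), (16, -1.0), (18, -2.0), (20, -3.3), (22, -4.4), (24, -5.6), (26, -6.8), (28, -7.8), (30, -8.5), (32, -9.1), (34, -9.7), (36, -10.0), (38, -10.1), (40, -10.0), (42, -9.5), (44, -8.9), (46, -8.1), (48, -7.2), (50, -6.1), (52, -4.7), (54, -3.2), (56, -1.8), (58, -0.3), (60, 1.0), (62, 2.1), (64, 2.9), (66, 3.7), (68, 4.4), (70, 5.2), (72, 6.2), (74, 7.5), (76, 8.9), (78, 10.2), (80, 11.7), (82, 13.1), (84, 14.0), (86, 14.8), (88, 15.3), (90, 15.2), (92, 14.7), (94, 14.1), (96, 13.2), (98, 12.0), (100, 10.9), (102, 9.7), (104, 8.6), (106, 7.6), (108, 7.0), (110, 6.4), (112, 6.0), (114, 5.7), (116, 5.7), (118, 5.8), (120, 5.9), (122, 6.0), (124, 6.1), (126, 6.2), (128, 6.3), (130, 6.4), (132, 6.5)]
```

Request:
send_rows([
  [0,0.0007,0],
  [0,0.0013,0],
  [-0.002,0.0014,0],
  [-0.004,0.0015,0],
  [-0.006,0.0016,0],
  [-0.008,0.0017,0],
  [-0.01,0.0018,0],
  [-0.012,0.0015,0],
  [-0.013,0.0013,0],
  [-0.014,0.001,0],
  [-0.015,0.0006,0],
  [-0.016,0.0003,0],
  [-0.017,-0.0002,0],
  [-0.018,-0.0007,0],
  [-0.019,-0.0013,0],
  [-0.02,-0.002,0],
  [-0.02,-0.002,0],
], spin=[0,0,0,0,0,0,0,0,0,0,0,0,0,0,0,0,0], grip=[0.01,0.01,0.01,0.01,0.01,0.01,0.01,0.01,0.01,0.01,0.01,0.01,0.01,0.01,0.01,0.01,0.01])

```text
time: 12.75
tcp_pos: [507.6, 31.3, 81.5]
eef_rot: [[0.327, 0.945, 0.002], [0.945, -0.327, 0.003], [0.003, 0.001, -1.0]]
wrist_force: [-4.1, 6.4, -1.3]
gripper_width: 0.216
```

```bash
python3 -c "
from h import *
st();avg(5)"
```

```text
t 12.75 rig xy [-19.49  49.07] z 81.5 yaw off deg 0.01 F rig [-5.94  4.72] Fz -1.25
t 13.0 F [-4.69  3.62 -1.02] sd [0.36 0.81 0.29] P [-19.5   49.04  81.47] sd [0.01 0.02 0.01]
```

Run:
```python
from h import *
def show(y0,ey,n=26):
    ys=y0-np.arange(0,n,1.);x=tab(ys,ey)-tab([y0],ey);print([(int(k),round(float(v),1)) for k,v in enumerate(x)])
show(49.,-1.1);show(49,-1.8)
```

```text
[(0, 0.0), (1, -0.6), (2, -1.2), (3, -1.8), (4, -2.4), (5, -2.9), (6, -3.5), (7, -4.1), (8, -4.7), (9, -5.3), (10, -5.8), (11, -6.3), (12, -6.7), (13, -7.1), (14, -7.4), (15, -7.7), (16, -8.0), (17, -8.2), (18, -8.5), (19, -8.6), (20, -8.7), (21, -8.8), (22, -8.7), (23, -8.6), (24, -8.5), (25, -8.2)]
[(0, 0.0), (1, -0.6), (2, -1.2), (3, -1.8), (4, -2.4), (5, -2.9), (6, -3.5), (7, -4.1), (8, -4.7), (9, -5.3), (10, -5.8), (11, -6.2), (12, -6.6), (13, -6.9), (14, -7.2), (15, -7.5), (16, -7.8), (17, -8.0), (18, -8.2), (19, -8.3), (20, -8.4), (21, -8.4), (22, -8.3), (23, -8.1), (24, -7.9), (25, -7.7)]
```

Request:
send_rows([
  [-0.001,-0.0002,0],
  [-0.002,-0.0006,0],
  [-0.003,-0.0011,0],
  [-0.004,-0.0017,0],
  [-0.005,-0.0022,0],
  [-0.006,-0.0028,0],
  [-0.007,-0.0034,0],
  [-0.008,-0.004,0],
  [-0.009,-0.0046,0],
  [-0.01,-0.0051,0],
  [-0.011,-0.0056,0],
  [-0.012,-0.006,0],
], spin=[0,0,0,0,0,0,0,0,0,0,0,0], grip=[0.01,0.01,0.01,0.01,0.01,0.01,0.01,0.01,0.01,0.01,0.01,0.01])

```text
time: 14.5
tcp_pos: [497.7, 22.0, 81.4]
eef_rot: [[0.327, 0.945, 0.001], [0.945, -0.327, 0.003], [0.003, -0.0, -1.0]]
wrist_force: [-3.9, 5.4, -0.4]
gripper_width: 0.215
```

```bash
python3 -c "
from h import *
st();avg(4)"
```

```text
t 14.5 rig xy [-25.8   37.01] z 81.4 yaw off deg 0.02 F rig [-5.45  3.81] Fz -0.35
t 14.7 F [-5.58  3.93 -1.08] sd [0.51 0.33 0.44] P [-25.87  36.81  81.36] sd [0.02 0.01 0.01]
```

Run:
```python
from h import *
y0=36.8;ys=y0-np.arange(0,36,1.);x=tab(ys,-1.4)-tab([y0],-1.4);print([(int(k),round(float(v),1)) for k,v in enumerate(x)])
```

```text
[(0, 0.0), (1, -0.3), (2, -0.6), (3, -0.9), (4, -1.2), (5, -1.4), (6, -1.6), (7, -1.8), (8, -1.8), (9, -1.8), (10, -1.8), (11, -1.6), (12, -1.4), (13, -1.2), (14, -0.9), (15, -0.5), (16, -0.1), (17, 0.3), (18, 0.7), (19, 1.2), (20, 1.8), (21, 2.4), (22, 3.1), (23, 3.9), (24, 4.6), (25, 5.3), (26, 6.0), (27, 6.7), (28, 7.4), (29, 8.2), (30, 8.9), (31, 9.5), (32, 10.0), (33, 10.5), (34, 10.9), (35, 11.3)]
```

Request:
send_rows([
  [-0.001,-0.0002,0],
  [-0.002,-0.0005,0],
  [-0.003,-0.0007,0],
  [-0.004,-0.001,0],
  [-0.005,-0.0012,0],
  [-0.006,-0.0014,0],
  [-0.007,-0.0015,0],
  [-0.008,-0.0015,0],
  [-0.009,-0.0014,0],
  [-0.01,-0.0012,0],
], spin=[0,0,0,0,0,0,0,0,0,0], grip=[0.01,0.01,0.01,0.01,0.01,0.01,0.01,0.01,0.01,0.01])

```text
time: 15.95
tcp_pos: [492.1, 10.5, 80.9]
eef_rot: [[0.328, 0.945, -0.002], [0.945, -0.328, -0.0], [-0.001, -0.002, -1.0]]
wrist_force: [-4.7, 1.2, -0.1]
gripper_width: 0.221
```

```bash
python3 -c "
from h import *
st();avg(4)"
```

```text
t 15.95 rig xy [-27.3   24.29] z 80.9 yaw off deg -0.04 F rig [-4.88 -0.42] Fz -0.14
t 16.15 F [-5.01 -0.33 -0.99] sd [0.45 0.5  0.41] P [-27.25  24.14  80.89] sd [0.02 0.01 0.01]
```

Request:
send_rows([
  [-0.001,0.0004,0],
  [-0.002,0.0009,0],
  [-0.003,0.0013,0],
  [-0.004,0.0019,0],
  [-0.005,0.0025,0],
  [-0.006,0.0031,0],
  [-0.007,0.0039,0],
  [-0.008,0.0046,0],
  [-0.009,0.0055,0],
  [-0.01,0.0064,0],
], spin=[0,0,0,0,0,0,0,0,0,0], grip=[0.01,0.01,0.01,0.01,0.01,0.01,0.01,0.01,0.01,0.01])

```text
time: 17.4
tcp_pos: [494.3, -2.3, 80.7]
eef_rot: [[0.328, 0.945, -0.004], [0.945, -0.328, -0.002], [-0.003, -0.003, -1.0]]
wrist_force: [-5.6, -0.8, -0.1]
gripper_width: 0.217
```

Run:
```python
from h import *
st();avg(4)
y0=13;ys=y0-np.arange(-3,46,1.);x=tab(ys,-1.4);print([(int(k),round(float(v),1)) for k,v in zip(ys,x)])
```

```text
t 17.4 rig xy [-21.13  12.93] z 80.7 yaw off deg -0.08 F rig [-5.06 -2.64] Fz -0.13
t 17.6 F [-4.86 -2.34 -0.62] sd [0.41 0.56 0.57] P [-21.07  12.75  80.64] sd [0.04 0.02 0.01]
[(16, -26.1), (15, -25.4), (14, -24.7), (13, -23.9), (12, -23.2), (11, -22.5), (10, -21.8), (9, -21.1), (8, -20.3), (7, -19.6), (6, -19.0), (5, -18.4), (4, -18.0), (3, -17.5), (2, -17.2), (1, -16.8), (0, -16.4), (-1, -16.0), (-2, -15.6), (-3, -15.2), (-4, -14.8), (-5, -14.3), (-6, -13.8), (-7, -13.2), (-8, -12.5), (-9, -11.8), (-10, -11.1), (-11, -10.4), (-12, -9.8), (-13, -9.0), (-14, -8.3), (-15, -7.6), (-16, -6.9), (-17, -6.4), (-18, -6.0), (-19, -5.6), (-20, -5.2), (-21, -4.9), (-22, -4.7), (-23, -4.7), (-24, -4.9), (-25, -5.1), (-26, -5.4), (-27, -5.7), (-28, -6.0), (-29, -6.4), (-30, -6.9), (-31, -7.5), (-32, -8.1)]
```

Request:
send_rows([
  [-0.001,0.0008,0],
  [-0.002,0.0016,0],
  [-0.003,0.0023,0],
  [-0.004,0.0031,0],
  [-0.005,0.004,0],
  [-0.006,0.0046,0],
  [-0.007,0.0052,0],
  [-0.008,0.0057,0],
  [-0.009,0.0062,0],
  [-0.01,0.0066,0],
  [-0.011,0.007,0],
  [-0.012,0.0074,0],
  [-0.013,0.0077,0],
], spin=[0,0,0,0,0,0,0,0,0,0,0,0,0], grip=[0.01,0.01,0.01,0.01,0.01,0.01,0.01,0.01,0.01,0.01,0.01,0.01,0.01])

```text
time: 19.23
tcp_pos: [497.0, -16.3, 80.6]
eef_rot: [[0.328, 0.945, -0.004], [0.945, -0.328, -0.001], [-0.002, -0.003, -1.0]]
wrist_force: [-6.2, 1.5, -0.7]
gripper_width: 0.217
```

Run:
```python
from h import *
st();avg(4)
```

```text
t 19.23 rig xy [-13.93   0.63] z 80.6 yaw off deg -0.06 F rig [-6.39 -0.63] Fz -0.66
t 19.43 F [-6.19 -0.91 -0.98] sd [0.49 0.38 0.47] P [-13.89   0.47  80.58] sd [0.02 0.02 0.01]
```

Request:
send_rows([
  [-0.001,0.0005,0],
  [-0.002,0.0009,0],
  [-0.003,0.0013,0],
  [-0.004,0.0018,0],
  [-0.005,0.0023,0],
  [-0.006,0.003,0],
  [-0.007,0.0037,0],
  [-0.008,0.0045,0],
  [-0.009,0.0053,0],
  [-0.01,0.0061,0],
  [-0.011,0.0068,0],
  [-0.012,0.0076,0],
], spin=[0,0,0,0,0,0,0,0,0,0,0,0], grip=[0.01,0.01,0.01,0.01,0.01,0.01,0.01,0.01,0.01,0.01,0.01,0.01])

```text
time: 20.92
tcp_pos: [499.8, -31.0, 80.4]
eef_rot: [[0.328, 0.945, -0.005], [0.945, -0.328, -0.002], [-0.004, -0.004, -1.0]]
wrist_force: [-5.9, -0.3, -1.4]
gripper_width: 0.221
```

Run:
```python
from h import *
st();avg(4)
```

```text
t 20.93 rig xy [ -6.47 -12.38] z 80.4 yaw off deg -0.08 F rig [-5.44 -2.21] Fz -1.37
t 21.12 F [-5.79 -2.27 -0.82] sd [0.41 0.37 0.4 ] P [ -6.42 -12.57  80.43] sd [0.03 0.01 0.  ]
```

Request:
send_rows([
  [-0.001,0.0006,0],
  [-0.002,0.0012,0],
  [-0.003,0.0018,0],
  [-0.004,0.0023,0],
  [-0.005,0.0028,0],
  [-0.006,0.0032,0],
  [-0.007,0.0035,0],
  [-0.008,0.0038,0],
  [-0.009,0.004,0],
  [-0.01,0.0042,0],
  [-0.011,0.0043,0],
  [-0.012,0.0044,0],
], spin=[0,0,0,0,0,0,0,0,0,0,0,0], grip=[0.01,0.01,0.01,0.01,0.01,0.01,0.01,0.01,0.01,0.01,0.01,0.01])

```text
time: 22.62
tcp_pos: [500.7, -41.6, 80.6]
eef_rot: [[0.328, 0.945, -0.003], [0.945, -0.328, 0.001], [-0.0, -0.003, -1.0]]
wrist_force: [-6.0, 4.2, -0.7]
gripper_width: 0.222
```

Run:
```python
from h import *
st();avg(4)
ys=np.arange(-20,-72,-1.);x=tab(ys,-1.4);print([(int(k),round(float(v),1)) for k,v in zip(ys,x)])
```

```text
t 22.62 rig xy [ -2.17 -22.11] z 80.6 yaw off deg -0.04 F rig [-7.05  1.98] Fz -0.65
t 22.82 F [-6.45  1.68 -0.85] sd [0.65 0.33 0.64] P [ -2.18 -22.17  80.63] sd [0.02 0.01 0.01]
[(-20, -5.2), (-21, -4.9), (-22, -4.7), (-23, -4.7), (-24, -4.9), (-25, -5.1), (-26, -5.4), (-27, -5.7), (-28, -6.0), (-29, -6.4), (-30, -6.9), (-31, -7.5), (-32, -8.1), (-33, -8.7), (-34, -9.3), (-35, -9.8), (-36, -10.4), (-37, -11.0), (-38, -11.5), (-39, -12.0), (-40, -12.5), (-41, -12.8), (-42, -13.1), (-43, -13.4), (-44, -13.7), (-45, -13.9), (-46, -14.1), (-47, -14.3), (-48, -14.4), (-49, -14.4), (-50, -14.4), (-51, -14.3), (-52, -14.3), (-53, -14.2), (-54, -14.2), (-55, -14.1), (-56, -14.1), (-57, -14.0), (-58, -14.0), (-59, -13.9), (-60, -13.9), (-61, -13.8), (-62, -13.8), (-63, -13.7), (-64, -13.7), (-65, -13.6), (-66, -13.6), (-67, -13.5), (-68, -13.5), (-69, -13.4), (-70, -13.4), (-71, -13.3)]
```

Request:
send_rows([
  [-0.001,0,0],
  [-0.002,-0.0002,0],
  [-0.003,-0.0003,0],
  [-0.004,-0.0005,0],
  [-0.005,-0.0008,0],
  [-0.006,-0.001,0],
  [-0.007,-0.0013,0],
  [-0.008,-0.0017,0],
  [-0.009,-0.0021,0],
  [-0.01,-0.0026,0],
  [-0.011,-0.003,0],
  [-0.012,-0.0035,0],
  [-0.013,-0.0041,0],
], spin=[0,0,0,0,0,0,0,0,0,0,0,0,0], grip=[0.01,0.01,0.01,0.01,0.01,0.01,0.01,0.01,0.01,0.01,0.01,0.01,0.01])

```text
time: 24.45
tcp_pos: [494.0, -50.4, 81.1]
eef_rot: [[0.326, 0.945, -0.0], [0.945, -0.326, 0.003], [0.003, -0.002, -1.0]]
wrist_force: [-3.8, 6.1, -0.7]
gripper_width: 0.222
```

Run:
```python
from h import *
st();avg(4)
```

```text
t 24.45 rig xy [ -5.67 -32.62] z 81.1 yaw off deg 0.02 F rig [-5.6   4.47] Fz -0.66
t 24.65 F [-5.92  5.19 -0.45] sd [0.32 0.33 0.17] P [ -5.78 -32.8   81.07] sd [0.01 0.01 0.01]
```

Request:
send_rows([
  [-0.001,-0.0006,0],
  [-0.002,-0.0011,0],
  [-0.003,-0.0017,0],
  [-0.004,-0.0022,0],
  [-0.005,-0.0028,0],
  [-0.006,-0.0032,0],
  [-0.007,-0.0037,0],
  [-0.008,-0.0041,0],
  [-0.009,-0.0044,0],
  [-0.01,-0.0048,0],
  [-0.011,-0.005,0],
  [-0.012,-0.0051,0],
], spin=[0,0,0,0,0,0,0,0,0,0,0,0], grip=[0.01,0.01,0.01,0.01,0.01,0.01,0.01,0.01,0.01,0.01,0.01,0.01])

```text
time: 26.15
tcp_pos: [484.3, -61.2, 80.8]
eef_rot: [[0.327, 0.945, -0.003], [0.945, -0.327, 0.002], [0.001, -0.003, -1.0]]
wrist_force: [-4.7, 5.1, -1.0]
gripper_width: 0.22
```

Run:
```python
from h import *
st();avg(4)
```

```text
t 26.15 rig xy [-11.29 -46.  ] z 80.8 yaw off deg -0.0 F rig [-6.14  3.3 ] Fz -1.05
t 26.35 F [-6.31  1.54 -0.35] sd [0.64 0.34 0.59] P [-11.43 -46.88  80.71] sd [0.02 0.2  0.04]
```

Request:
send_rows([
  [-0.001,-0.0001,0],
  [-0.002,-0.0001,0],
  [-0.0035,-0.0001,0],
  [-0.005,0,0],
  [-0.0065,0.0001,0],
  [-0.008,0.0002,0],
  [-0.0095,0.0002,0],
  [-0.011,0.0003,0],
  [-0.0125,0.0004,0],
  [-0.014,0.0005,0],
  [-0.0155,0.0005,0],
  [-0.017,0.0006,0],
  [-0.018,0.0006,0],
], spin=[0,0,0,0,0,0,0,0,0,0,0,0,0], grip=[0.01,0.01,0.01,0.01,0.01,0.01,0.01,0.01,0.01,0.01,0.01,0.01,0.01])

```text
time: 27.98
tcp_pos: [478.3, -79.9, 80.6]
eef_rot: [[0.328, 0.945, -0.004], [0.945, -0.328, 0.0], [-0.001, -0.004, -1.0]]
wrist_force: [-5.2, 3.3, -1.2]
gripper_width: 0.221
```

Run:
```python
from h import *
st();avg(4)
```

```text
t 27.98 rig xy [-10.83 -65.6 ] z 80.6 yaw off deg -0.04 F rig [-5.95  1.4 ] Fz -1.16
t 28.18 F [-6.03  0.87 -0.95] sd [0.5  0.61 0.12] P [-10.81 -65.73  80.63] sd [0.01 0.02 0.01]
```

The trace reached the red mark with steady contact. I lift off straight back and up.

Request:
send_rows([
  [0,-0.003,0],
  [0,-0.01,0],
  [0,-0.02,0],
  [0,-0.03,0],
  [0,-0.036,0],
  [0,-0.036,-0.01],
  [0,-0.036,-0.03],
  [0,-0.036,-0.06],
  [0,-0.036,-0.09],
  [0,-0.036,-0.105],
  [0,-0.036,-0.105],
], spin=[0,0,0,0,0,0,0,0,0,0,0], grip=[0.01,0.01,0.01,0.01,0.01,0.01,0.01,0.01,0.01,0.01,0.01])

```text
time: 29.55
tcp_pos: [447.0, -68.5, 187.3]
eef_rot: [[0.328, 0.945, 0.003], [0.945, -0.328, -0.001], [0.0, 0.003, -1.0]]
wrist_force: [-0.3, -0.5, -1.1]
gripper_width: 0.222
```

Run:
```python
from h import *
st();o=ctrl.get_obs();p=o["tcp_pos"];R=o["eef_rot"]
d=R.T@(np.r_[466.7,-291.4,186]-p);print(p.round(1),d.round(1))
c=cam("scene");cv2.imwrite("pics/lift2.png",c["frame"][...,::-1])
```

```text
t 29.55 rig xy [-44.13 -65.09] z 187.3 yaw off deg -0.06 F rig [-0.1 -0.6] Fz -1.06
[447.  -68.5 187.3] [-204.1   91.7    1.5]
```

Request:
send_rows([
  [-0.006,0.003,0],
  [-0.02,0.009,0],
  [-0.045,0.02,0],
  [-0.07,0.031,0],
  [-0.095,0.043,0],
  [-0.12,0.054,0],
  [-0.145,0.065,0],
  [-0.17,0.076,0],
  [-0.19,0.085,0],
  [-0.2,0.09,0],
  [-0.204,0.0917,0],
  [-0.204,0.0917,0],
  [-0.204,0.0917,0],
  [-0.204,0.0917,0],
], spin=[0,1,2,4,5,7,8,10,11,12,12.1,12.1,12.1,12.1], grip=[0.01,0.01,0.01,0.01,0.01,0.01,0.01,0.01,0.01,0.01,0.01,0.01,0.01,0.01])

```text
time: 31.35
tcp_pos: [466.0, -290.4, 186.4]
eef_rot: [[0.517, 0.856, 0.0], [0.856, -0.517, -0.0], [-0.0, 0.0, -1.0]]
wrist_force: [-0.5, 1.1, -1.1]
gripper_width: 0.223
```

Run:
```python
from h import *
o=ctrl.get_obs();p=o["tcp_pos"];R=o["eef_rot"]
d=R.T@(np.r_[466.7,-291.4,66.5]-p);print(p.round(1),d.round(1),R.round(3).tolist(),o["time"])
c=cam("scene");t=np.r_[p]
print([((proj(c,t+[0,0,dz])[0]-[90,80]+.5)*4-.5).round(0).tolist() for dz in(-60,-18,46)])
cv2.imwrite("pics/back.png",cv2.resize(c["frame"][80:230,90:260,::-1],None,fx=4,fy=4,interpolation=cv2.INTER_CUBIC))
```

```text
[ 466.  -290.4  186.4] [ -0.5   1.1 119.9] [[0.517, 0.856, 0.0], [0.856, -0.517, -0.0], [-0.0, 0.0, -1.0]] 31.35
[[298.0, 522.0], [273.0, 468.0], [231.0, 376.0]]
```

View pics/back.png

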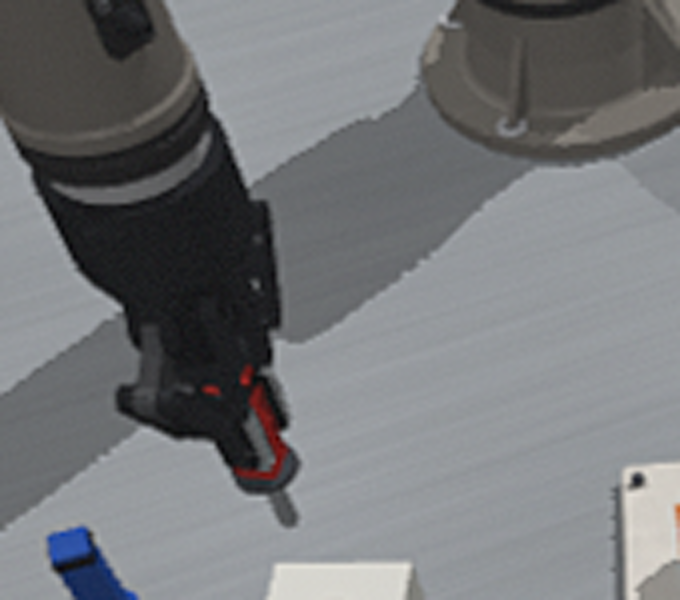

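The stylus sits in the grip as before (tip at (289,523)). I descend into the hole at the original grasp pose.

Request:
send_rows([
  [-0.0005,0.001,0.01],
  [-0.0005,0.001,0.03],
  [-0.0005,0.001,0.05],
  [-0.0005,0.001,0.065],
  [-0.0005,0.001,0.07],
  [-0.0005,0.001,0.07],
  [-0.0005,0.001,0.075],
  [-0.0005,0.001,0.08],
  [-0.0005,0.001,0.085],
  [-0.0005,0.001,0.09],
], spin=[0,0,0,0,0,0,0,0,0,0], grip=[0.01,0.01,0.01,0.01,0.01,0.01,0.01,0.01,0.01,0.01])

```text
time: 32.65
tcp_pos: [466.5, -292.1, 96.0]
eef_rot: [[0.518, 0.855, -0.0], [0.855, -0.518, -0.0], [-0.0, 0.0, -1.0]]
wrist_force: [-0.2, 0.6, -0.7]
gripper_width: 0.219
```

Request:
send_rows([
  [0,0,0.005],
  [0,0,0.012],
  [0,0,0.019],
  [0,0,0.025],
  [0,0,0.0275],
  [0,0,0.029],
  [0,0,0.0295],
  [0,0,0.0295],
], spin=[0,0,0,0,0,0,0,0], grip=[0.01,0.01,0.01,0.01,0.01,0.01,0.01,0.01])

```text
time: 33.65
tcp_pos: [466.6, -292.1, 67.0]
eef_rot: [[0.518, 0.855, 0.0], [0.855, -0.518, -0.0], [-0.0, 0.0, -1.0]]
wrist_force: [0.5, -0.3, -0.6]
gripper_width: 0.215
```

Request:
send_rows([
  [0,0,0.0005],
  [0,0,0.001],
  [0,0,0.001],
], spin=[0,0,0], grip=[0.01,0.01,0.01])

```text
time: 34.02
tcp_pos: [466.7, -292.2, 66.6]
eef_rot: [[0.519, 0.855, 0.0], [0.855, -0.519, -0.001], [-0.0, 0.0, -1.0]]
wrist_force: [-1.7, 0.0, 5.1]
gripper_width: 0.224
```

The flange is seated with about 5 N upward. I release and rise.

Request:
send_rows([
  [0,0,0],
  [0,0,0],
  [0,0,0],
  [0,0,0],
  [0,0,0],
  [0,0,0],
  [0,0,0],
  [0,0,-0.01],
  [0,0,-0.03],
  [0,0,-0.06],
  [0,0,-0.1],
  [0,0,-0.13],
  [-0.05,0,-0.14],
  [-0.1,0,-0.14],
  [-0.15,0,-0.14],
  [-0.2,0,-0.14],
  [-0.22,0,-0.14],
  [-0.22,0,-0.14],
], spin=[0,0,0,0,0,0,0,0,0,0,0,0,0,0,0,0,0,0], grip=[0.03,0.05,0.07,0.085,0.085,0.085,0.085,0.085,0.085,0.085,0.085,0.085,0.085,0.085,0.085,0.085,0.085,0.085])

```text
time: 36.28
tcp_pos: [351.8, -480.9, 206.1]
eef_rot: [[0.521, 0.854, 0.0], [0.854, -0.521, -0.0], [0.0, 0.0, -1.0]]
wrist_force: [-0.3, 0.7, 0.8]
gripper_width: 0.997
```

Run:
```python
from h import *
o=ctrl.get_obs();print(o["time"],o["tcp_pos"].round(1),o["gripper_width"],o["wrist_force"].round(1))
a=cv2.imread("pics/scene0.png");S=cam("scene");T=cam("top");b=cv2.imread("pics/top0.png")
for n,c,x in(("scene",S,(140,180,370,260)),("top",T,(270,215,470,315))):
    for q in blobs(c,(0,150,60),(5,255,255),x):print(n,q)
d=cv2.absdiff(a,np.ascontiguousarray(S["frame"][...,::-1])).max(2)
f=S["frame"][...,::-1];v=np.vstack([cv2.resize(f[180:280,90:280],(760,400),interpolation=cv2.INTER_CUBIC),np.hstack([cv2.resize(cv2.merge([d]*3),(250,188)),cv2.resize(f,(250,188)),cv2.resize(T["frame"][...,::-1],(260,188))])])
cv2.imwrite("pics/end.png",v)
```

```text
36.275 [ 351.8 -480.9  206.1] 0.9968588047576953 [-0.3  0.7  0.8]
scene (np.int32(80), [263, 196, 9, 10], array([266.89, 199.98]))
scene (np.int32(75), [159, 213, 11, 8], array([164.07, 216.45]))
scene (np.int32(164), [161, 218, 16, 19], array([169.26, 227.99]))
top (np.int32(89), [431, 277, 14, 10], array([437.67, 281.66]))
top (np.int32(78), [344, 286, 10, 12], array([348.31, 291.21]))
```

View pics/end.png

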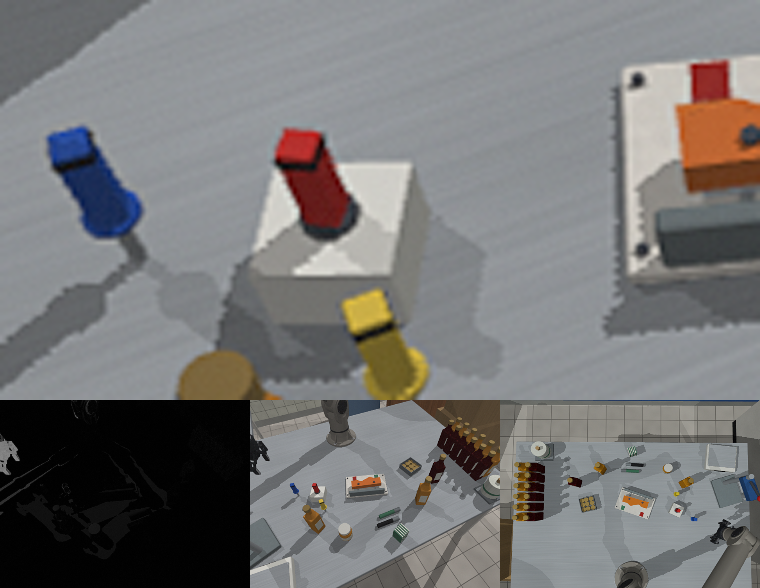

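The stylus stands fully home: its pixel positions are within 0.5 px of the start. The difference image shows only the arm and its shadows, so no bystander moved. I hand in.

```bash
python3 -c "
from cell import ctrl
print(ctrl.hand_in())"
```

```text
the job is handed in; nothing more can be done
None
```

I traced the edge from the green mark to the red mark with the red stylus, stood it back in its block and handed the job in at about 36 s. No verdict came back.

- **Trace:** every force reading from the start of the slide to the red mark showed the stylus pressing the plate with about 5–8 N, an inferred push of 1.2–1.8 mm. These readings came every 10–20 mm, when each move ended. I did not see the force in between, so I cannot confirm continuous contact or the peak from them.
- **Plate position:** in the top camera picture the plate was offset by about -2 mm and turned 0.05 rad, with a fit scatter of 0.3 mm. The first touch came within 1 mm of that.
- **Stylus home:** the flange seated with about 5 N. After letting go, the handle is within 0.5 px of its starting place in both cameras.
- **Surroundings:** the scene camera's before-and-after difference showed only the arm and its shadows, so the bottles, jar and pens are where they were. The arm was clear of everything at hand-in.
- **Disagreements:** on the slopes the arm sat up to about 2 mm off its commanded position along the edge, so I corrected each step from the measured position. My first fit of the rig was about 2.5 mm off along the edge, and I corrected that before touching the plate.

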